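# Lock the swivel head of a modelling stand

### The arm

A 6-joint arm with a two-finger parallel gripper is mounted at the origin on the work surface. World frame = base frame: x ahead of the robot, y to its left, z up, the work surface at z = 0. Lengths are in m, angles in rad, forces in N, time in s.
With the tool pointing down it reaches from about 0.425 to 0.95 m from the base axis. Payload 3.5 kg.
Tool frame: the origin (TCP) lies midway between the tips of the shut fingers; the grasp point (between the pads) lies 19 mm behind it; z points along the fingers, y is the line along which they close (so a half turn about z gives the same grasp; the last joint's range is limited). The gripper opens to 85 mm and grips with 20 to 120 N. Pads are 22 mm wide; open, the fingers measure 114 mm over their backs; the gripper's body (76 mm by 85 mm) begins 54 mm behind the grasp point. The pads swing forward as they close: fully open they stand 13 mm farther back than shut.
Start: joints at [-0.15, 0.286, 1.577, -0, 1.279, -0.15], TCP at [0.675, 0, 0.231] pointing down, gripper open.
Joint ranges: [-2.77, 2.77], [-0.9, 2.22], [0.21, 2.48], [-1.53, 4.67], [0.24, 2.81], [-2.84, 2.84]. Speed limits (rad/s): [2.79, 2.79, 3.14, 3.14, 3.14, 3.14].

### API

Orientations are given as a unit quaternion [x, y, z, w].
In Python, from plant import * gives the robot as it stands.
- The arm moves only by the tool move_arm, never from a script. Its argument "moves" is a list of rows, each a list of 3 entries, a list of its own where there are three numbers: the opening, from 0 (shut) to 1 (fully open), then the shift along the tool's x, y, z in m, then the turn, a rotation vector about the tool's x, y, z in rad. A call has exactly 10 rows; each row shifts and turns the commanded pose from where the row before left it, along the tool's axes as they then stand; what a row does not reach is not made up. A row lasts 1/12 s, in which the tool goes at most 41.7 mm and 7.16 degrees, less where a joint would pass 70% of its speed; a pose out of reach is approached as far as the arm can. A call is refused whole if a number of a shift passes 0.0417 or a number of a turn 0.125, either way. A call with a gripper value outside its range is refused whole. The fingers move at their own pace and stop on an object; "grip_force" is the grip in N (left out, the last holds). Time passes only in rows, so rows that do not move let the fingers close, or fill a call up. It gives the time, the measured TCP pose, the force, the opening and the grip force at its end, in the units of the state.
- get_state(): the state, without advancing time (a new reading comes with each control period).
- read_camera(name): name is "scene" or "side" or "wrist"; returns the picture (420x560x3 uint8, red, green, blue); there is no depth.
- camera_params(name): a dict with "fx", "fy", "cx", "cy" (pixels), "k1" (the pictures are not rectified: a ray, as slopes to the right and down, at radius r is drawn at 1 + k1 r^2 times it, then the intrinsics apply), "rvec" (rotation vector, rad) and "tvec" (3), from world to camera coordinates, as OpenCV has them; the wrist camera has in their place "tool_from_camera" (4x4, takes a point from camera to tool coordinates, whose origin is the TCP and whose axes are the flange's). Camera axes: x right, y down, z forward; pixel columns grow to the right and rows downward; lengths in m; the calibration is good to about 2 mm. A picture is of the moment at which its call begins: read the wrist's pose just before it. camera_params takes no time and is no camera call.
- sign_off(): hands the job in; it is judged then, once.
The state is a dict: "time": time; "qpos": joint angles; "dq": joint speeds; "joint_efforts": joint torques, N m; "eef_pos": TCP position; "tcp_rot": TCP orientation; "contact_force": force on the tool from outside, world axes, zero at the start; "wrist_torque": the same for the moment, N m; "opening": opening from 0.0 (shut) to 1.0 (fully open); "finger_force": force on a finger pad.
Only numpy, scipy, OpenCV 4.12 (cv2) and the standard library are available. Lean on these libraries where they do the work, as an engineer would, in place of code of your own. Each camera call takes 0.05 s, during which the arm holds its last target. There are 200 camera calls.

### The job

Before a modelling board goes on the sculptor's stand, its swivel head has to be locked. Turn the square head by the wooden rib on top until its red-ringed hole lies over the hole in the foot, which is in line with the red stripe on the foot's tongue, then take the red-knobbed peg from the rack and put it down through both holes until its knob sits flat on the head. Let go and leave it there.

Things in the scene. Friction and masses are not known exactly. Their poses are not given: they have to be found in the camera images.
- head (a joint): angle (rad) of the stand's pale square swivel head (164 x 164 mm, 14 thick, top face 48 mm above the table) about its vertical pivot. 0 = its red-ringed hole (29 mm across, straight through, 60 mm from the pivot) is over the foot's hole; positive = turned anticlockwise seen from above. Starts at 0.5 to 1.3: turn it clockwise. It drags lightly (0.1 N m) and stays where it is left
- rib (a point): the head's turning rib: upright wooden bar at the head's centre, 50 mm long, 20 thick, its top 42 mm above the head and 90 mm above the table. The point is on the pivot axis, 25 mm above the head's top face, 17 mm below the rib's top: a good height to grip. x points along the rib to the red-ringed hole, y across its thickness, z up; they turn with the head
- stand_hole (a point): hole in the stand's fixed dark wooden foot (200 x 200 mm, 30 high, a tongue with a red stripe on one side): 29 mm across, straight through, 60 mm from the pivot towards the stripe, covered by the head until the holes line up. The point is the hole's centre at the foot's top face, 18 mm below the head's top face; x points from the pivot to the stripe, z up
- peg_knob (a point): red-knobbed peg, upright in a plywood rack (210 x 60 mm, 50 high) of three 70 mm apart; the others have blue and yellow knobs. Knob 44 mm in diameter and height, shank 14 mm in diameter, 40 long; 50-100 g. The point is the knob's centre, 22 mm above its underside, 62 above the shank's tip; 72 mm above the table in the rack, 70 when seated. z up; at the start x lies along the row of pegs
Mind the look-alikes: they are no part of the job. There is more than one size of the part that bears peg_knob; the job needs the smallest.

How it is judged:
On the way:
1. the head is turned so that its hole lies over the foot's hole (value of joint head between -0.25 and 0.25 rad), for 0.2 s.
At the end, for the whole second after the job is handed in: The head's hole is over the foot's hole (head within 0.25 rad of 0, at rest) and the red peg stands through both: its knob centre within 15 mm of the foot hole's axis and less than 45 mm above the foot's top face (fully seated: 40 mm), upright within 0.15 rad (all of step 1 and z of peg_knob in the frame of stand_hole below 0.045 m and horizontal distance between peg_knob and stand_hole below 0.015 m and angle between peg_knob's own z axis and vertical below 0.15 rad and velocity of joint head between -0.05 and 0.05 rad/s); the robot touches nothing.
It also fails if it takes over 58 s, if anything falls off the work surface, if the arm or the gripper's body presses on something with over 40 N, if the wrist force passes 120 N, or if a joint passes its speed limit or range.

## Working session

There is one attempt and no reset: what is moved stays moved. The work goes in short steps, Python scripts to look and compute and a tool call to move; the robot and the scene stay as the last step left them, time stands still between calls to the robot, and variables do not carry over. Pictures are saved under pics/ and viewed, at most 10 in all, crops included, and the job is handed in when it is done.

Besides the shell and the picture viewer there is one more tool, called as name([rows], argument=value, ...), one row to a line, values as JSON. move_arm: Moves the arm, as the interface text tells. Its arguments: {"type":"object","properties":{"moves":{"type":"array"},"grip_force":{"type":"number"}},"required":["moves"]}

```bash
mkdir -p pics; ls; cat > h.py <<'E'
from plant import *
import numpy as np, cv2
from scipy.spatial.transform import Rotation as R
def cam(n):
    p=camera_params(n)
    if 'rvec' in p: 
        Rw=R.from_rotvec(np.ravel(p['rvec'])).as_matrix(); t=np.ravel(p['tvec']); return p,Rw.T,-Rw.T@t
    s=get_state(); T=np.array(p['tool_from_camera']); Rt=R.from_quat(s['tcp_rot']).as_matrix()
    return p,Rt@T[:3,:3],Rt@T[:3,3]+np.array(s['eef_pos'])
def ray(c,u,v):
    p,Rc,o=c
    d=np.array([(u-p['cx'])/p['fx'],(v-p['cy'])/p['fy']]);x=d.copy()
    for _ in range(20): x=d/(1+p['k1']*(x@x))
    return o,Rc@np.array([x[0],x[1],1])
def atz(c,u,v,z):
    o,d=ray(c,u,v); return o+d*(z-o[2])/d[2]
def proj(c,P):
    p,Rc,o=c; q=Rc.T@(np.array(P)-o); x=q[:2]/q[2]; x=x*(1+p['k1']*(x@x)); return np.array([p['fx']*x[0]+p['cx'],p['fy']*x[1]+p['cy']])
def snap(n,f):
    c=cam(n); im=read_camera(n); cv2.imwrite('pics/'+f,im[:,:,::-1]); return c,im
E
python3 - <<'E'
from h import *
for n in ['scene','side','wrist']:
    c,im=snap(n,n+'0.png'); print(n,c[2],c[0]['fx'],c[1][:,2])
s=get_state();print(s['time'],s['eef_pos'],s['tcp_rot'])
E
```

```text
pics
scene [1.0207066  0.22593337 0.78356894] 412.143223607412 [-0.55118694 -0.16619649 -0.81766233]
side [0.44498805 0.52824488 0.62769011] 406.8975593736772 [ 0.12504176 -0.62146121 -0.77340191]
wrist [0.67501985 0.0711892  0.37193894] 339.2060683866849 [-0.00173471 -0.27786559 -0.9606184 ]
0.15 [6.74482637e-01 1.13865520e-04 2.30215460e-01] [ 7.07106855e-01  7.07106084e-01 -5.54371481e-04 -7.57853782e-04]
```

View pics/scene0.png

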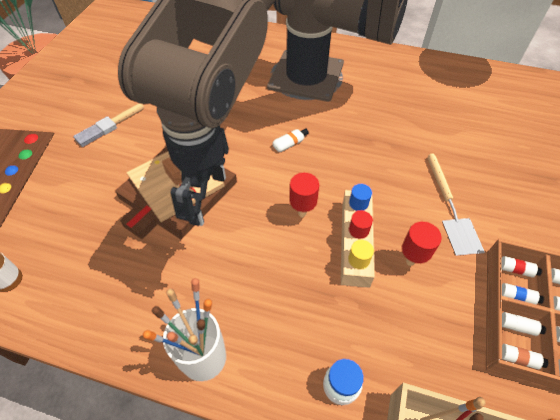

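View pics/side0.png

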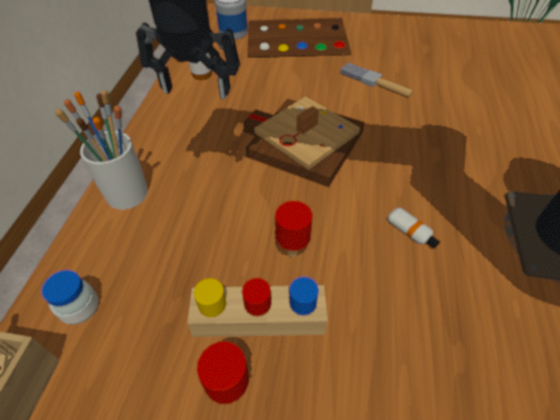

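The scene picture shows the stand at about (175,190), partly hidden by the gripper, and the rack at about (358,238). In the side picture the red-ringed hole is at (288,140), the rib at (307,120), the stripe at (257,118) and the small red knob in the rack at (257,296). The big red knobs at (294,226) and (223,370) are look-alikes.

```bash
python3 - <<'E'
from h import *
a=cv2.imread('pics/side0.png')[85:200,230:380]; a=cv2.resize(a,None,fx=4,fy=4,interpolation=cv2.INTER_CUBIC)
cv2.imwrite('pics/sc.png',a)
c=cam('side')
for n,u,v,z in [('ring',288,140,.048),('ribtop',307,114,.09),('knob',257,290,.094),('yel',210,291,.094),('blu',304,289,.094),('stripe',257,118,.03),('big1',294,215,.12),('big2',223,358,.12)]: print(n,atz(c,u,v,z).round(4))
E
```

```text
ring [ 0.5452 -0.136   0.048 ]
ribtop [ 0.5113 -0.176   0.09  ]
knob [0.5302 0.2507 0.094 ]
yel [0.5977 0.2639 0.094 ]
blu [0.4627 0.2375 0.094 ]
stripe [ 0.6319 -0.2216  0.03  ]
big1 [0.495  0.1234 0.12  ]
big2 [0.5485 0.3636 0.12  ]
```

View pics/sc.png

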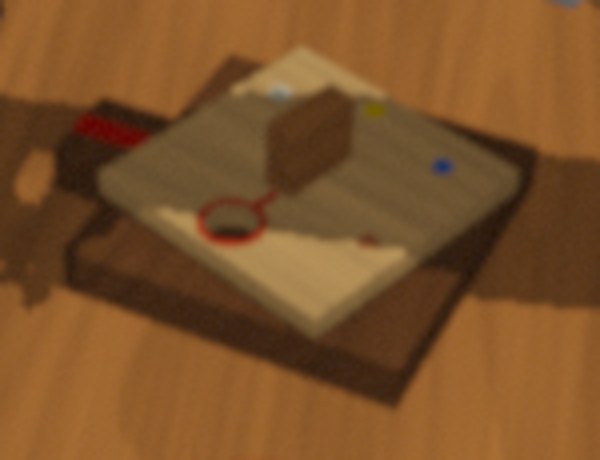

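View pics/wrist0.png

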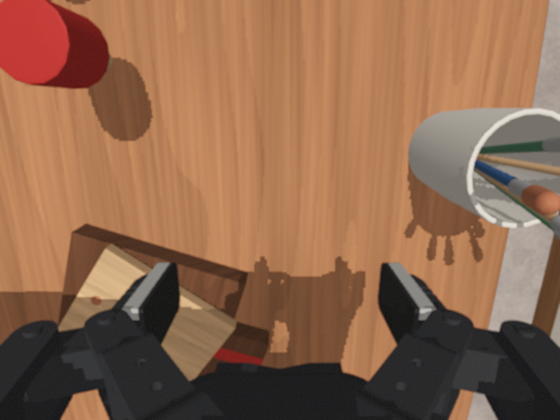

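The crop shows the head's top corners at (98,178), (316,330), (520,180) and (303,45), and the ring at (232,220). The foot's corners are at (68,250), (398,378) and (537,152), and the stripe runs (78,122)–(148,140). The wrist view only shows part of the stand, lower left.

```bash
python3 - <<'E'
from h import *
c=cam('side')
f=lambda x,y,z: atz(c,(x+.5)/4-.5+230,(y+.5)/4-.5+85,z)
H=[f(*p,.048) for p in [(98,178),(316,330),(520,180),(303,45)]]
ctr=np.mean(H,0);print('head ctr',ctr, [np.linalg.norm(H[i]-H[i-1]).round(4) for i in range(4)])
r=f(232,220,.048);d=r-ctr;print('ring',r,np.linalg.norm(d),np.arctan2(d[1],d[0]))
print('head edge angs',[np.degrees(np.arctan2(*(H[i]-H[i-1])[1::-1])).round(1) for i in range(4)])
F=[f(*p,.03) for p in [(68,250),(398,378),(537,152)]]
print('foot ctr',(F[0]+F[2])/2,[np.linalg.norm(F[i+1]-F[i]) for i in (0,1)],[np.degrees(np.arctan2(*(F[i+1]-F[i])[1::-1])).round(1) for i in (0,1)])
s=[f(*p,.03) for p in [(78,122),(148,140)]]
for q in s: d=q-ctr;print('stripe',q,np.degrees(np.arctan2(d[1],d[0])))
for x,y in [(267,125),(330,88),(353,102),(290,140)]: print('rib',f(x,y,.09))
k=[atz(c,*p,.094) for p in [(257,290),(210,291),(304,289)]]
s=get_state(); Rt=R.from_quat(s['tcp_rot']).as_matrix();print(Rt.round(3),s['eef_pos'],s['opening'])
E
```

```text
head ctr [ 0.51027762 -0.17865993  0.048     ] [np.float64(0.1689), np.float64(0.1659), np.float64(0.1637), np.float64(0.1695)]
ring [ 0.54620922 -0.13710926  0.048     ] 0.05493211595644504 0.8577921343362835
head edge angs [np.float64(55.6), np.float64(143.5), np.float64(-125.6), np.float64(-38.2)]
foot ctr [ 0.50994622 -0.18118694  0.03      ] [np.float64(0.19793719731121234), np.float64(0.20072643434051785)] [np.float64(160.1), np.float64(-107.8)]
stripe [ 0.65247132 -0.22924274  0.03      ] -19.58208803316155
stripe [ 0.60858628 -0.21926789  0.03      ] -22.443854497891568
rib [ 0.53255369 -0.16628209  0.09      ]
rib [ 0.50366685 -0.20295111  0.09      ]
rib [ 0.49010763 -0.19272504  0.09      ]
rib [ 0.51891303 -0.15578914  0.09      ]
[[ 0.     1.    -0.002]
 [ 1.    -0.     0.   ]
 [ 0.    -0.002 -1.   ]] [6.74482637e-01 1.13865520e-04 2.30215460e-01] 1.0037567092262363
```

move_arm([
  [1, [-0.02, -0.018, 0], [0, 0, 0]],
  [1, [-0.02, -0.018, 0], [0, 0, 0]],
  [1, [-0.02, -0.018, 0], [0, 0, 0]],
  [1, [-0.02, -0.018, 0], [0, 0, 0]],
  [1, [-0.02, -0.018, 0], [0, 0, 0]],
  [1, [-0.02, -0.018, 0], [0, 0, 0]],
  [1, [-0.02, -0.019, 0], [0, 0, 0]],
  [1, [-0.02, -0.019, 0], [0, 0, 0]],
  [1, [-0.02, -0.019, 0], [0, 0, 0]],
  [1, [0, 0, 0], [0, 0, 0.1]],
])

```text
time: 0.98
eef_pos: [0.5074, -0.1825, 0.2309]
tcp_rot: [0.743, 0.669, -0.001, -0.0]
contact_force: [1.1, 0.7, 0.3]
opening: 1.0
finger_force: 0.0
```

move_arm([
  [1, [0, 0, 0], [0, 0, 0.1]],
  [1, [0, 0, 0], [0, 0, 0.1]],
  [1, [0, 0, 0], [0, 0, 0.1]],
  [1, [0, 0, 0], [0, 0, 0.1]],
  [1, [0, 0, 0], [0, 0, 0.1]],
  [1, [0, 0, 0], [0, 0, 0.09]],
  [1, [0, 0, 0], [0, 0, 0]],
  [1, [0, 0, 0], [0, 0, 0]],
  [1, [0, 0, 0], [0, 0, 0]],
  [1, [0, 0, 0], [0, 0, 0]],
])

```text
time: 1.82
eef_pos: [0.5099, -0.1799, 0.2312]
tcp_rot: [0.904, 0.427, -0.0, -0.0]
contact_force: [-0.2, -0.3, -0.5]
opening: 0.998
finger_force: 0.0
```

```bash
cat >> h.py <<'E'
def rep():
    s=get_state(); Rt=R.from_quat(s['tcp_rot']).as_matrix()
    print('t',round(s['time'],2),'p',np.round(s['eef_pos'],4),'yaw_y',np.degrees(np.arctan2(Rt[1,1],Rt[0,1])).round(2),'z',Rt[:,2].round(3),'F',np.round(s['contact_force'],1),'op',round(s['opening'],3),'ff',s['finger_force'],'q',np.round(s['qpos'],2))
    return Rt,np.array(s['eef_pos'])
E
python3 - <<'E'
from h import *
c,im=snap('wrist','w1.png'); Rt,p=rep(); print((Rt.T@(np.array([.510,-.180,.16])-p)).round(4))
for q in [(.51,-.18,.09),(.548,-.133,.048),(.5669,-.2,.03)]: print(proj(c,q).round())
E
```

```text
t 1.87 p [ 0.51   -0.1799  0.2313] yaw_y -39.47 z [-0.  0. -1.] F [0.2 0.4 0.4] op 1.001 ff 0.0 q [-0.53 -0.01  1.91  0.    1.25  0.16]
[-0.      0.0001  0.0713]
[279. 195.]
[278. 121.]
[335. 161.]
```

View pics/w1.png

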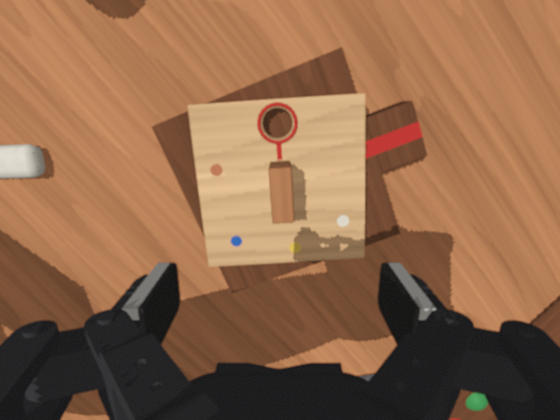

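The wrist view shows the head from above: corners (188,105), (365,94), (363,257) and (209,266), ring (278,122), rib top about (281,163–222), and stripe (367,150)–(421,130).

```bash
python3 - <<'E'
from h import *
c=cam('wrist')
H=[atz(c,*p,.048) for p in [(188,105),(365,94),(363,257),(209,266)]]
def X(a,b,c,d):
    t=np.linalg.solve(np.c_[b[:2]-a[:2],c[:2]-d[:2]],c[:2]-a[:2]);return a+(b-a)*t[0]
ctr=X(H[0],H[2],H[1],H[3]);print(ctr,np.mean(H,0),[np.linalg.norm(H[i]-H[i-1]).round(4) for i in range(4)])
print([np.degrees(np.arctan2(*(H[i]-H[i-1])[1::-1])).round(1) for i in range(4)])
d=atz(c,278,122,.048)-ctr;print(np.linalg.norm(d),np.degrees(np.arctan2(d[1],d[0])))
F=[atz(c,*p,.03) for p in [(153,126),(342,48),(233,292)]]
print('foot',(F[1]+F[2])/2,[np.degrees(np.arctan2(*(F[i]-F[0])[1::-1])).round(1) for i in (1,2)])
for p in [(367,150),(421,130)]: d=atz(c,*p,.03)-ctr;print(np.degrees(np.arctan2(d[1],d[0])))
E
```

```text
[ 0.51111007 -0.1830405   0.048     ] [ 0.51113797 -0.18270036  0.048     ] [np.float64(0.1633), np.float64(0.1632), np.float64(0.1626), np.float64(0.1621)]
[np.float64(54.3), np.float64(-36.0), np.float64(-126.1), np.float64(144.3)]
0.06125300117723669 53.76706217756301
foot [ 0.51209313 -0.18326429  0.03      ] [np.float64(-18.2), np.float64(-107.9)]
-18.31453002725349
-18.39408011533812
```

move_arm([
  [1, [-0.0017, 0.0027, 0.02], [0, 0, -0.06]],
  [1, [0, 0, 0.025], [0, 0, 0]],
  [1, [0, 0, 0.025], [0, 0, 0]],
  [1, [0, 0, 0.025], [0, 0, 0]],
  [1, [0, 0, 0.025], [0, 0, 0]],
  [1, [0, 0, 0.025], [0, 0, 0]],
  [1, [0, 0, 0.02], [0, 0, 0]],
  [1, [0, 0, 0.01], [0, 0, 0]],
  [1, [0, 0, 0], [0, 0, 0]],
  [1, [0, 0, 0], [0, 0, 0]],
])

```text
time: 2.7
eef_pos: [0.5112, -0.1831, 0.0565]
tcp_rot: [0.891, 0.453, -0.0, -0.0]
contact_force: [0.2, -0.1, 0.4]
opening: 0.999
finger_force: 0.0
```

move_arm([
  [0, [0, 0, 0], [0, 0, 0]],
  [0, [0, 0, 0], [0, 0, 0]],
  [0, [0, 0, 0], [0, 0, 0]],
  [0, [0, 0, 0], [0, 0, 0]],
  [0, [0, 0, 0], [0, 0, 0]],
  [0, [0, 0, 0], [0, 0, 0]],
  [0, [0, 0, 0], [0, 0, 0]],
  [0, [0, 0, 0], [0, 0, 0]],
  [0, [0, 0, 0], [0, 0, 0]],
  [0, [0, 0, 0], [0, 0, 0]],
], grip_force=30)

```text
time: 3.53
eef_pos: [0.5107, -0.1827, 0.057]
tcp_rot: [0.891, 0.453, -0.0, -0.001]
contact_force: [-2.6, 2.4, 5.6]
opening: 0.229
finger_force: 31.9
```

```bash
python3 -c "
from h import *
rep()"
```

```text
t 3.53 p [ 0.5107 -0.1827  0.057 ] yaw_y -36.08 z [-0.001  0.001 -1.   ] F [-2.6  2.4  5.6] op 0.229 ff 31.851292848587036 q [-0.53  0.21  2.02 -0.    0.91  0.1 ]
```

move_arm([
  [0, [0, 0, 0], [0, 0, 0.09]],
  [0, [0, 0, 0], [0, 0, 0.09]],
  [0, [0, 0, 0], [0, 0, 0.09]],
  [0, [0, 0, 0], [0, 0, 0.09]],
  [0, [0, 0, 0], [0, 0, 0.09]],
  [0, [0, 0, 0], [0, 0, 0.09]],
  [0, [0, 0, 0], [0, 0, 0.09]],
  [0, [0, 0, 0], [0, 0, 0.09]],
  [0, [0, 0, 0], [0, 0, 0.09]],
  [0, [0, 0, 0], [0, 0, 0.09]],
])

```text
time: 4.37
eef_pos: [0.5108, -0.1829, 0.057]
tcp_rot: [1.0, 0.019, -0.0, -0.0]
contact_force: [-2.0, 0.9, 5.6]
opening: 0.235
finger_force: 31.9
```

move_arm([
  [0, [0, 0, 0], [0, 0, 0.09]],
  [0, [0, 0, 0], [0, 0, 0.09]],
  [0, [0, 0, 0], [0, 0, 0.09]],
  [0, [0, 0, 0], [0, 0, 0.09]],
  [0, [0, 0, 0], [0, 0, 0]],
  [0, [0, 0, 0], [0, 0, 0]],
  [0, [0, 0, 0], [0, 0, 0]],
  [0, [0, 0, 0], [0, 0, 0]],
  [1, [0, 0, 0], [0, 0, 0]],
  [1, [0, 0, 0], [0, 0, 0]],
])

```text
time: 5.2
eef_pos: [0.5111, -0.1831, 0.0563]
tcp_rot: [0.987, -0.159, 0.0, 0.0]
contact_force: [0.2, -1.0, 0.0]
opening: 0.502
finger_force: 0.0
```

move_arm([
  [1, [0, 0, 0], [0, 0, 0]],
  [1, [0, 0, 0], [0, 0, 0]],
  [1, [0, 0, 0], [0, 0, 0]],
  [1, [0, 0, 0], [0, 0, 0]],
  [1, [0, 0, -0.02], [0, 0, 0]],
  [1, [0, 0, -0.03], [0, 0, 0]],
  [1, [0, 0, -0.035], [0, 0, 0]],
  [1, [0, 0, -0.035], [0, 0, 0]],
  [1, [0, 0, -0.035], [0, 0, 0]],
  [1, [0, 0, -0.025], [0, 0, 0]],
])

```text
time: 6.03
eef_pos: [0.5118, -0.1834, 0.2401]
tcp_rot: [0.987, -0.159, 0.002, 0.001]
contact_force: [1.1, -0.1, 0.4]
opening: 0.997
finger_force: 0.0
```

```bash
python3 - <<'E'
from h import *
c,im=snap('wrist','w2.png'); rep()
d=np.array([np.cos(np.radians(-18.2)),np.sin(np.radians(-18.2))])*.06
print(proj(c,(.5112+d[0],-.183+d[1],.048)))
cs,im=snap('side','s2.png');
E
```

```text
t 6.08 p [ 0.514  -0.1846  0.2456] yaw_y -108.27 z [ 0.011 -0.007 -1.   ] F [2.4 0.2 3.9] op 1.002 ff 0.0 q [-0.53 -0.02  1.89 -0.    1.26  1.36]
[278.60937655 122.21466331]
```

View pics/w2.png

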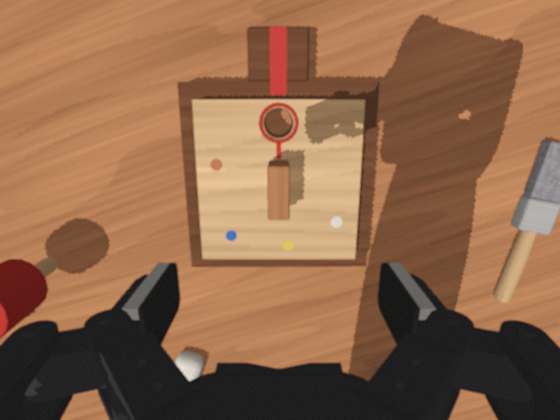

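The ring (278,122) and the dark hole beneath it line up with the stripe at x≈278, so the head is aligned. Next is the peg.

move_arm([
  [1, [-0.005, -0.018, 0], [0, 0, 0]],
  [1, [-0.0099, -0.0348, 0], [0, 0, 0]],
  [1, [-0.0099, -0.0348, 0], [0, 0, 0]],
  [1, [-0.0099, -0.0348, 0], [0, 0, 0]],
  [1, [-0.0099, -0.0348, 0], [0, 0, 0]],
  [1, [-0.0099, -0.0348, 0], [0, 0, 0]],
  [1, [-0.0099, -0.0348, 0], [0, 0, 0]],
  [1, [-0.0099, -0.0348, 0], [0, 0, 0]],
  [1, [-0.0099, -0.0348, 0], [0, 0, 0]],
  [1, [-0.0099, -0.0348, 0], [0, 0, 0]],
])

```text
time: 6.97
eef_pos: [0.5247, 0.1628, 0.235]
tcp_rot: [0.987, -0.159, -0.001, 0.0]
contact_force: [1.0, -0.1, -0.1]
opening: 0.998
finger_force: 0.0
```

move_arm([
  [1, [-0.0099, -0.0348, 0], [0, 0, 0]],
  [1, [-0.0099, -0.0348, 0], [0, 0, 0]],
  [1, [-0.005, -0.018, 0], [0, 0, -0.085]],
  [1, [0, 0, 0], [0, 0, -0.085]],
  [1, [0, 0, 0], [0, 0, -0.085]],
  [1, [0, 0, 0], [0, 0, -0.085]],
  [1, [0, 0, 0], [0, 0, -0.085]],
  [1, [0, 0, 0], [0, 0, -0.085]],
  [1, [0, 0, 0], [0, 0, 0]],
  [1, [0, 0, 0], [0, 0, 0]],
])

```text
time: 7.8
eef_pos: [0.5291, 0.2518, 0.2351]
tcp_rot: [0.996, 0.094, -0.001, 0.0]
contact_force: [-0.3, -0.2, 0.2]
opening: 1.0
finger_force: 0.0
```

move_arm([
  [1, [0, 0, 0], [0, 0, 0]],
  [1, [0, 0, 0], [0, 0, 0]],
  [1, [0, 0, 0], [0, 0, 0]],
  [1, [0, 0, 0], [0, 0, 0]],
  [1, [0, 0, 0], [0, 0, 0]],
  [1, [0, 0, 0], [0, 0, 0]],
  [1, [0, 0, 0], [0, 0, 0]],
  [1, [0, 0, 0], [0, 0, 0]],
  [1, [0, 0, 0], [0, 0, 0]],
  [1, [0, 0, 0], [0, 0, 0]],
])

```text
time: 8.63
eef_pos: [0.5295, 0.252, 0.2363]
tcp_rot: [0.995, 0.095, 0.0, -0.0]
contact_force: [-0.6, 1.0, -0.1]
opening: 1.003
finger_force: 0.0
```

```bash
python3 - <<'E'
from h import *
c,im=snap('wrist','w3.png'); Rt,p=rep()
print(proj(c,(.53,.251,.094)))
E
```

```text
t 8.68 p [0.5295 0.252  0.2363] yaw_y -79.07 z [ 0.  0. -1.] F [ 0.5 -0.   0.5] op 1.004 ff 0.0 q [0.27 0.09 1.79 0.   1.26 1.65]
[280.06406338 194.03532588]
```

View pics/w3.png

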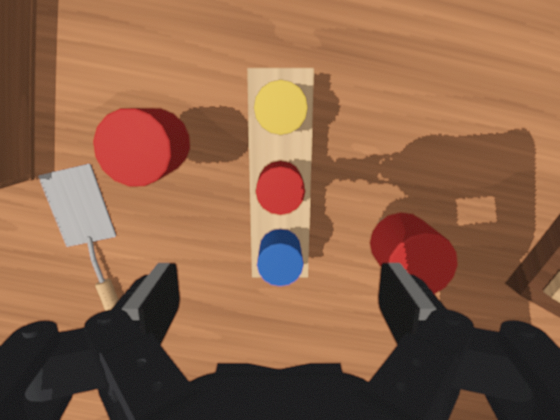

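The wrist view shows the rack upright in the picture: red knob about (280,188), yellow (281,107), blue (280,258). The big look-alikes are at (135,147) and (413,255), clear of the finger paths. I'll fit the knob's silhouette.

```bash
python3 - <<'E'
from h import *
from scipy.optimize import least_squares
c=cam('wrist');im=cv2.imread('pics/w3.png')
def bb(m):
    n,l,s,_=cv2.connectedComponentsWithStats(m.astype('uint8'));i=1+np.argmax(s[1:,4]);x,y,w,h,_=s[i];return np.array([x-.5,y-.5,x+w-.5,y+h-.5])
B,G,Rd=[im[:,:,i].astype(int) for i in range(3)]
win=np.zeros(B.shape,bool);win[60:290,245:318]=1
t=np.linspace(0,2*np.pi,60);
def model(q):
    P=np.array([proj(c,(q[0]+.022*np.cos(a),q[1]+.022*np.sin(a),z)) for z in(.05,.094) for a in t]);return np.r_[P.min(0),P.max(0)]
for n,m in [('red',(Rd>1.9*G)&(Rd>90)&(Rd>2.2*B)&(G<75)),('yel',(G>1.8*B)&(Rd>170)&(G>150)&(B<110)),('blu',(B>1.5*Rd))]:
    b=bb(m&win);r=least_squares(lambda q:model(q)-b,[.53,.25],diff_step=1e-4);print(n,b,r.x.round(4),r.fun.round(1))
E
```

```text
red [256.5 160.5 304.5 213.5] [0.5325 0.2511] [-1.5 -2.1  1.5  2. ]
yel [253.5  79.5 306.5 133.5] [0.6009 0.265 ] [-0.8 -1.1  0.8  1.3]
blu [257.5 229.5 302.5 285.5] [0.4629 0.2379] [-1.4 -1.9  1.4  2. ]
```

move_arm([
  [1, [0.0023, 0.0014, 0.016], [0, 0, 0]],
  [1, [0, 0, 0.025], [0, 0, 0]],
  [1, [0, 0, 0.025], [0, 0, 0]],
  [1, [0, 0, 0.025], [0, 0, 0]],
  [1, [0, 0, 0.025], [0, 0, 0]],
  [1, [0, 0, 0.025], [0, 0, 0]],
  [1, [0, 0, 0.02], [0, 0, 0]],
  [1, [0, 0, 0.015], [0, 0, 0]],
  [1, [0, 0, 0], [0, 0, 0]],
  [1, [0, 0, 0], [0, 0, 0]],
])

```text
time: 9.52
eef_pos: [0.5315, 0.2509, 0.0596]
tcp_rot: [0.995, 0.095, -0.001, 0.0]
contact_force: [0.4, 0.1, -0.1]
opening: 1.001
finger_force: 0.0
```

move_arm([
  [0, [0, 0, 0], [0, 0, 0]],
  [0, [0, 0, 0], [0, 0, 0]],
  [0, [0, 0, 0], [0, 0, 0]],
  [0, [0, 0, 0], [0, 0, 0]],
  [0, [0, 0, 0], [0, 0, 0]],
  [0, [0, 0, 0], [0, 0, 0]],
  [0, [0, 0, 0], [0, 0, 0]],
  [0, [0, 0, 0], [0, 0, 0]],
  [0, [0, 0, 0], [0, 0, 0]],
  [0, [0, 0, 0], [0, 0, 0]],
], grip_force=30)

```text
time: 10.35
eef_pos: [0.5331, 0.2514, 0.062]
tcp_rot: [0.995, 0.095, 0.001, -0.0]
contact_force: [-0.7, -0.5, 6.5]
opening: 0.504
finger_force: 31.1
```

```bash
python3 -c "
from h import *
rep()"
```

```text
t 10.35 p [0.5331 0.2514 0.062 ] yaw_y -79.07 z [ 0.002  0.001 -1.   ] F [-0.7 -0.5  6.5] op 0.504 ff 31.070642229169607 q [0.27 0.29 1.9  0.   0.94 1.65]
```

move_arm([
  [0, [0, 0, -0.01], [0, 0, 0]],
  [0, [0, 0, -0.015], [0, 0, 0]],
  [0, [0, 0, -0.02], [0, 0, 0]],
  [0, [0, 0, -0.025], [0, 0, 0]],
  [0, [0, 0, -0.025], [0, 0, 0]],
  [0, [0, 0, -0.025], [0, 0, 0]],
  [0, [0, 0, -0.02], [0, 0, 0]],
  [0, [0, 0, -0.01], [0, 0, 0]],
  [0, [0, 0, 0], [0, 0, 0]],
  [0, [0, 0, 0], [0, 0, 0]],
])

```text
time: 11.18
eef_pos: [0.5317, 0.2509, 0.2099]
tcp_rot: [0.995, 0.095, -0.0, 0.0]
contact_force: [-0.1, -0.5, -1.4]
opening: 0.506
finger_force: 30.8
```

```bash
python3 - <<'E'
from h import *
c,im=snap('side','s4.png'); Rt,p=rep(); print((Rt.T@(np.array([.568,-.2017,.2])-p)).round(4))
c,im2=snap('wrist','w4.png')
cv2.imwrite('pics/m4.png',cv2.resize(np.hstack([im,im2])[:,:,::-1],(800,300)))
E
```

```text
t 11.23 p [0.5311 0.2507 0.2087] yaw_y -79.07 z [-0.003 -0.001 -1.   ] F [ 0.3  0.4 -1.5] op 0.506 ff 30.783472442999482 q [ 0.27  0.12  1.82 -0.    1.21  1.65]
[-0.0496  0.4512  0.0089]
```

View pics/m4.png

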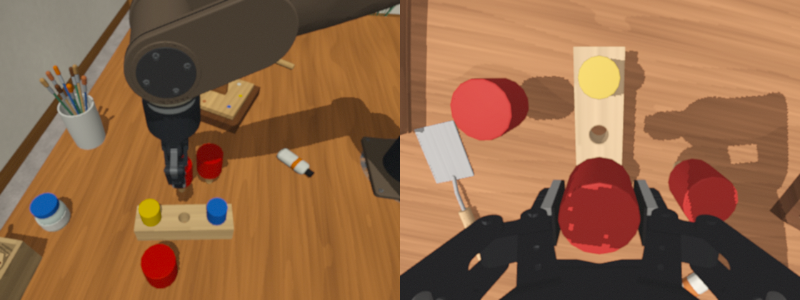

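The side view shows the middle slot of the rack empty, and the wrist view shows the red peg squarely in the fingers. I'm carrying it to the stand a little higher to clear the look-alike.

move_arm([
  [0, [-0.0012, 0.011, -0.01], [0, 0, 0]],
  [0, [-0.0025, 0.022, -0.01], [0, 0, 0]],
  [0, [-0.0036, 0.033, -0.01], [0, 0, 0]],
  [0, [-0.0036, 0.033, 0], [0, 0, 0]],
  [0, [-0.0036, 0.033, 0], [0, 0, 0]],
  [0, [-0.0036, 0.033, 0], [0, 0, 0]],
  [0, [-0.0036, 0.033, 0], [0, 0, 0]],
  [0, [-0.0036, 0.033, 0], [0, 0, 0]],
  [0, [-0.0036, 0.033, 0], [0, 0, 0]],
  [0, [-0.0036, 0.033, 0], [0, 0, 0]],
])

```text
time: 12.12
eef_pos: [0.5557, -0.049, 0.2398]
tcp_rot: [0.995, 0.095, -0.001, -0.0]
contact_force: [1.2, 0.2, -0.4]
opening: 0.508
finger_force: 30.8
```

move_arm([
  [0, [-0.0036, 0.033, 0], [0, 0, 0]],
  [0, [-0.0036, 0.033, 0], [0, 0, 0]],
  [0, [-0.0036, 0.033, 0], [0, 0, 0]],
  [0, [-0.0025, 0.022, 0], [0, 0, 0]],
  [0, [-0.0036, 0.033, 0], [0, 0, 0.08]],
  [0, [0, 0, 0], [0, 0, 0.09]],
  [0, [0, 0, 0], [0, 0, 0.09]],
  [0, [0, 0, 0], [0, 0, 0.09]],
  [0, [0, 0, 0], [0, 0, 0.08]],
  [0, [0, 0, 0], [0, 0, 0.08]],
])

```text
time: 12.95
eef_pos: [0.5682, -0.2019, 0.2394]
tcp_rot: [0.987, -0.161, -0.001, -0.0]
contact_force: [-0.3, 0.8, -0.4]
opening: 0.509
finger_force: 30.9
```

move_arm([
  [0, [0, 0, 0], [0, 0, 0]],
  [0, [0, 0, 0], [0, 0, 0]],
  [0, [0, 0, 0], [0, 0, 0]],
  [0, [0, 0, 0], [0, 0, 0]],
  [0, [0, 0, 0], [0, 0, 0]],
  [0, [0, 0, 0], [0, 0, 0]],
  [0, [0, 0, 0], [0, 0, 0]],
  [0, [0, 0, 0], [0, 0, 0]],
  [0, [0, 0, 0], [0, 0, 0]],
  [0, [0, 0, 0], [0, 0, 0]],
])

```text
time: 13.78
eef_pos: [0.5691, -0.2011, 0.2404]
tcp_rot: [0.987, -0.159, 0.0, -0.0]
contact_force: [0.1, 0.0, -0.7]
opening: 0.505
finger_force: 30.9
```

```bash
python3 - <<'E'
from h import *
Rt,p=rep(); print((Rt.T@(np.array([.568,-.2017,.058])-p)).round(4))
E
```

```text
t 13.78 p [ 0.5691 -0.2011  0.2404] yaw_y -108.28 z [ 0. -0. -1.] F [ 0.1  0.  -0.7] op 0.505 ff 30.907919914461672 q [-0.51  0.12  1.75  0.    1.27  1.38]
[-0.0009  0.0009  0.1824]
```

move_arm([
  [0, [-0.001, 0.001, 0.01], [0, 0, 0]],
  [0, [0, 0, 0.02], [0, 0, 0]],
  [0, [0, 0, 0.02], [0, 0, 0]],
  [0, [0, 0, 0.02], [0, 0, 0]],
  [0, [0, 0, 0.02], [0, 0, 0]],
  [0, [0, 0, 0.015], [0, 0, 0]],
  [0, [0, 0, 0.01], [0, 0, 0]],
  [0, [0, 0, 0], [0, 0, 0]],
  [0, [0, 0, 0], [0, 0, 0]],
  [0, [0, 0, 0], [0, 0, 0]],
])

```text
time: 14.62
eef_pos: [0.5685, -0.2022, 0.1264]
tcp_rot: [0.987, -0.159, 0.001, 0.0]
contact_force: [-0.0, -0.7, -0.6]
opening: 0.505
finger_force: 30.9
```

```bash
python3 - <<'E'
from h import *
c,im=snap('side','s5.png'); Rt,p=rep(); print((Rt.T@(np.array([.568,-.2017,.058])-p)).round(4))
c2,im2=snap('scene','c5.png')
a=cv2.resize(im[70:190,220:370],(400,320)); b=cv2.resize(im2[120:240,110:260],(400,320))
cv2.imwrite('pics/m5.png',np.hstack([a,b])[:,:,::-1])
E
```

```text
t 14.67 p [ 0.5687 -0.2023  0.1269] yaw_y -108.29 z [ 0.002 -0.001 -1.   ] F [-1.2  0.  -0. ] op 0.505 ff 30.915580010041595 q [-0.51  0.24  1.84 -0.    1.06  1.38]
[-0.0011 -0.0004  0.0689]
```

View pics/m5.png

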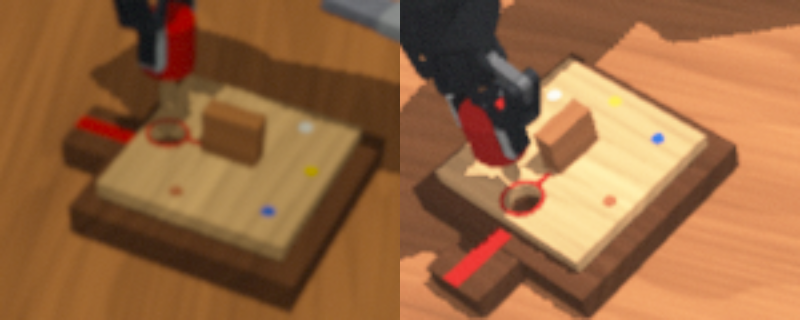

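Both views show the shank just above the ring (left panel ring ≈(168,132), right panel ring ≈(523,197)) and lined up with it. I'm lowering it in.

move_arm([
  [0, [0, 0, 0.008], [0, 0, 0]],
  [0, [0, 0, 0.008], [0, 0, 0]],
  [0, [0, 0, 0.008], [0, 0, 0]],
  [0, [0, 0, 0.008], [0, 0, 0]],
  [0, [0, 0, 0.008], [0, 0, 0]],
  [0, [0, 0, 0.008], [0, 0, 0]],
  [0, [0, 0, 0.008], [0, 0, 0]],
  [0, [0, 0, 0.006], [0, 0, 0]],
  [0, [0, 0, 0], [0, 0, 0]],
  [0, [0, 0, 0], [0, 0, 0]],
])

```text
time: 15.55
eef_pos: [0.5675, -0.2017, 0.0627]
tcp_rot: [0.987, -0.159, -0.001, -0.0]
contact_force: [-0.2, 0.0, -1.3]
opening: 0.509
finger_force: 30.9
```

```bash
python3 - <<'E'
from h import *
rep()
E
```

```text
t 15.55 p [ 0.5675 -0.2017  0.0627] yaw_y -108.29 z [-0.001  0.    -1.   ] F [-0.2  0.  -1.3] op 0.509 ff 30.911397021263838 q [-0.51  0.32  1.87 -0.    0.95  1.38]
```

Nearly seated, with no contact force, so the peg is free in both holes. I'll go down 2 mm more, release and retreat.

move_arm([
  [0, [0, 0, 0.002], [0, 0, 0]],
  [0, [0, 0, 0], [0, 0, 0]],
  [0, [0, 0, 0], [0, 0, 0]],
  [1, [0, 0, 0], [0, 0, 0]],
  [1, [0, 0, 0], [0, 0, 0]],
  [1, [0, 0, 0], [0, 0, 0]],
  [1, [0, 0, 0], [0, 0, 0]],
  [1, [0, 0, 0], [0, 0, 0]],
  [1, [0, 0, 0], [0, 0, 0]],
  [1, [0, 0, 0], [0, 0, 0]],
])

```text
time: 16.38
eef_pos: [0.5678, -0.2018, 0.0614]
tcp_rot: [0.987, -0.159, 0.0, 0.0]
contact_force: [0.5, -0.2, 0.3]
opening: 1.004
finger_force: 0.0
```

move_arm([
  [1, [0, 0, -0.01], [0, 0, 0]],
  [1, [0, 0, -0.02], [0, 0, 0]],
  [1, [0, 0, -0.025], [0, 0, 0]],
  [1, [0, 0, -0.025], [0, 0, 0]],
  [1, [0, 0, -0.025], [0, 0, 0]],
  [1, [0, 0, -0.025], [0, 0, 0]],
  [1, [0, 0, -0.02], [0, 0, 0]],
  [1, [0, 0, -0.01], [0, 0, 0]],
  [1, [0, 0, 0], [0, 0, 0]],
  [1, [0, 0, 0], [0, 0, 0]],
])

```text
time: 17.22
eef_pos: [0.5678, -0.2018, 0.2215]
tcp_rot: [0.987, -0.159, 0.0, 0.0]
contact_force: [0.1, 0.9, -0.6]
opening: 1.0
finger_force: 0.0
```

```bash
python3 - <<'E'
from h import *
c,im=snap('side','s6.png'); rep()
c2,im2=snap('wrist','w6.png')
a=cv2.resize(im[70:190,220:370],(400,300)); b=cv2.resize(im2,(400,300))
cv2.imwrite('pics/m6.png',np.hstack([a,b])[:,:,::-1])
E
```

```text
t 17.27 p [ 0.5672 -0.2015  0.2201] yaw_y -108.29 z [-0.002  0.001 -1.   ] F [ 0.6 -0.  -1.2] op 1.0 ff 0.0 q [-0.51  0.14  1.77  0.    1.23  1.38]
```

View pics/m6.png

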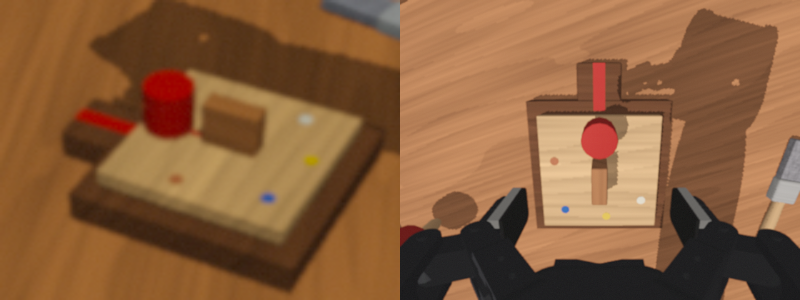

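The knob sits flat and upright on the head (left panel ≈(168,105)), in line with the stripe (right panel ≈(600,138)), and the gripper is clear.

```bash
python3 -c "
from plant import *
print(sign_off())"
```

```text
the job is handed in; nothing more can be done
None
```

The head is turned into line with the stripe, the red-knobbed peg is down through both holes with its knob flat on the head, the gripper is clear, and the job was handed in at about 17 s of the 58 s allowed; the sign-off returned no verdict.

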